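# Load the chopping boards into the board dryer and set its slider

## Task

Take the two washed chopping boards out of their draining stands and stand them on their long edges in the board dryer, the thick one in the wide slot and the thin one in the narrow slot, each roughly centred along its slot and lowered gently until it rests fully on the slot's floor. Then slide the grip on the dryer's panel until it is level with the white pointer beside its track. Leave the board already in the dryer and the lidded soup bowls where they are.

Things in the scene. Friction and masses are not known exactly. Their poses are not given: they have to be found in the camera images.
- board_thick: white chopping board 190 x 20 x 120 mm, 0.4 kg. Origin at its centre; x along the 190 mm length (level), y through the thickness, z along the 120 mm height. It starts in a low steel stand, on a long edge, leaning back 25 degrees from upright; the stand touches only its lower half: the upper 55 mm is free on both faces and can be pinched across the thickness, tool tilted along the board
- board_thin: white plastic chopping board 160 x 10 x 120 mm, about 0.2 kg. Origin at its centre, axes as for board_thick (y through the 10 mm thickness). It starts in the same way in a second draining stand; the two stands may change places
- dryer: grey board dryer, base 190 (x) x 320 (y) x 30 mm, with three steel slots along its x, 75 mm apart in y; from +y to -y: wide (25 mm), middle (19 mm, taken by a board), narrow (15 mm). Beyond the wide slot, at +y, is a dark panel with the slider. Origin: underside of the base, below the centre of the middle slot; z up
- slot_wide (a point): centre of the floor of the wide slot, 30 mm above the counter; x along the slot, y across, z up. A board fully down has its centre 60 mm above this point. The walls are 160 mm long and 46 mm high above the floor, then flared lips to 59 mm that widen the mouth by about 6 mm on each side
- slot_narrow (a point): centre of the floor of the narrow slot, same axes and height as slot_wide
- slider (a joint): position of the slider grip along its track, 0 to 0.12 m; grows along the dryer's +x (away from the robot). Light friction of about 1.5 N; it stays where it is left
- slider_top (a point): centre of the top, 85 mm above the counter, of the black slider grip: a block 20 mm along the track, 28 mm across it and 40 mm high. The track lies along the dryer's x, 80 mm beyond the wide slot's centre line
- pointer: white pointer, a flat bar 5 mm wide along the track, 25 mm long, 3 mm high with a round end, fixed on the dark panel beside the track on its +y side. Origin in the middle of the bar's width, at its end near the track; axes as the dryer's. The grip is level with it when slider_top and this origin have the same place along the dryer's x
- board_spare: white chopping board 170 x 14 x 110 mm already standing in the dryer's middle slot; origin at its centre. To be left alone
- bowl_a: round black soup bowl with clear lid, 114 mm across and 55 mm high, origin at the centre of its underside; to be left alone
- bowl_b: a second such soup bowl, to be left alone
- bowl_c: a third such soup bowl, to be left alone
Things that resemble listed ones, but are neither listed nor needed, are in the scene too. Leave any turquoise look-alike of the board_thin alone.

How it is judged:
On the way, in this order (a step that is already met when the one before it is completed fails the run):
1. both boards stand fully down in their slots (x of board_thick in the frame of slot_wide between -0.04 and 0.04 m and y of board_thick in the frame of slot_wide between -0.007 and 0.007 m and z of board_thick in the frame of slot_wide between 0.056 and 0.065 m and angle between the z axis of board_thick and the z axis of slot_wide, either way round below 0.15 rad and angle between the x axis of board_thick and the x axis of slot_wide, either way round below 0.15 rad and x of board_thin in the frame of slot_narrow between -0.04 and 0.04 m and y of board_thin in the frame of slot_narrow between -0.007 and 0.007 m and z of board_thin in the frame of slot_narrow between 0.056 and 0.065 m and angle between the z axis of board_thin and the z axis of slot_narrow, either way round below 0.15 rad and angle between the x axis of board_thin and the x axis of slot_narrow, either way round below 0.15 rad), for 0.2 s.
2. the slider grip is level with the pointer (x of slider_top in the frame of pointer between -0.007 and 0.007 m), for 0.2 s.
At the end, for the whole second after the job is handed in: Thick board in the wide slot, thin board in the narrow slot, upright and along it within 0.15 rad, centre within 40 mm lengthwise and 7 mm sideways of the slot's and 56 to 65 mm above its floor; grip within 7 mm of the pointer along the track; all at rest (all of step 1 and all of step 2 and linear speed of each of board_thick, board_thin below 0.02 m/s and velocity of joint slider between -0.01 and 0.01 m/s); the robot touches nothing.
It fails at once if a board is dropped into the dryer instead of being lowered ((contact force between the fingers and board_thick below 0.05 N and horizontal distance between board_thick and slot_wide below 0.08 m and linear speed of board_thick above 0.5 m/s) or (contact force between the fingers and board_thin below 0.05 N and horizontal distance between board_thin and slot_narrow below 0.08 m and linear speed of board_thin above 0.5 m/s)).
It fails at once if the board already in the dryer is moved more than 25 mm (distance of board_spare from where it was at the start of the episode above 0.025 m).
It fails at once if a soup bowl is moved more than 30 mm or tipped over (distance of any of bowl_a, bowl_b, bowl_c from where it was at the start of the episode above 0.03 m or angle between any of bowl_a, bowl_b, bowl_c's own z axis and vertical above 0.4 rad).
It also fails if it takes over 72 s, if anything falls off the work surface, if the arm or the gripper's body presses on something with over 40 N, if the wrist force passes 120 N, or if a joint passes its speed limit or range.

## Robot

A 6-joint arm with a two-finger parallel gripper is mounted at the origin on the work surface. World frame = base frame: x ahead of the robot, y to its left, z up, the work surface at z = 0. Lengths are in m, angles in rad, forces in N, time in s.
With the tool pointing down it reaches from about 0.275 to 0.85 m from the base axis. Payload 5.2 kg.
Tool frame: the origin (TCP) lies at the centre of the arm's flange, where the gripper is bolted on; the fingertips stand 173 mm ahead of it and the grasp point (between the pads) lies 155 mm ahead of it (robot.grip_point_offset is the distance from the TCP to the grasp point, in m); x points along the fingers, y is the direction in which the jaws open and shut, and the axes are right-handed (so a half turn about x gives the same grasp; the last joint's range is limited). The gripper opens to 85 mm and grips with 20 to 120 N. Pads are 22 mm wide; open, the fingers measure 114 mm over their backs; the gripper's body (76 mm by 85 mm) begins 54 mm behind the grasp point. The pads swing forward as they close: fully open they stand 13 mm farther back than shut.
Start: joints at [1.013, 0.259, 1.535, -0, 1.348, -0.203], TCP at [0.191, 0.516, 0.405] pointing down, gripper open.
Joint ranges: [-3.14, 3.14], [-0.91, 2.08], [0.19, 2.58], [-1.22, 4.36], [0.22, 2.71], [-3.12, 3.12]. Speed limits (rad/s): [2.57, 2.57, 3.14, 3.14, 3.14, 3.14].

## Interface

Orientations are given as a unit quaternion [w, x, y, z].
In Python, from station import status, optics, robot gives the robot as it stands.
- The arm moves only by the tool move_arm, never from a script. Its argument "commands" is a list of rows, each a list of 5 numbers: the opening, from 0 (shut) to 1 (fully open), then the shift along the tool's x, y, z in cm, then the turn about the tool's x in rad. A call has 1 to 12 rows; each row is the pose to reach, as a shift and turn from the pose measured when the call began, along the tool's axes at that moment; what a row does not reach only later rows make up. A row lasts 1/10 s, in which the tool goes at most 50 mm and 8.59 degrees, less where a joint would pass 70% of its speed; a pose out of reach is approached as far as the arm can. A call with a gripper value outside its range is refused whole. The fingers move at their own pace and stop on an object; "squeeze" is the grip in N (left out, the last holds). Time passes only in rows, so rows that repeat a pose let the fingers close. It gives the time, the measured TCP pose, the force and the opening at its end, in the units of the state.
- status.get_state(): the state, without advancing time (a new reading comes with each control period).
- optics.grab_frame(name): name is "scene" or "top" or "wrist"; returns the picture (480x640x3 uint8, red, green, blue); there is no depth.
- optics.get_calibration(name): a dict with "camera_matrix" (3x3 intrinsics, pixels), "R" (3x3) and "t" (3): a world point X has camera coordinates R X + t; the wrist camera has in their place "hand_eye" (4x4, takes a point from camera to tool coordinates, whose origin is the TCP and whose axes are the tool frame's). Camera axes: x right, y down, z forward; pixel columns grow to the right and rows downward; lengths in m; the calibration is good to about 2 mm. A picture is of the moment at which its call begins: read the wrist's pose just before it. get_calibration takes no time and is no camera call.
- robot.close_job(): hands the job in, once; it reports no verdict.
The state is a dict: "time_s": time; "q": joint angles; "dq": joint speeds; "joint_efforts": joint torques, N m; "ee_pos": TCP position; "orientation": TCP orientation; "contact_force": force on the tool from outside, world axes, zero at the start; "torque": the same for the moment, N m; "width": finger opening in m.
Only numpy, scipy, OpenCV 4.12 (cv2) and the standard library are available. Lean on these libraries where they do the work, as an engineer would, in place of code of your own. Each camera call takes 0.05 s, during which the arm holds its last target. There are 200 camera calls.

## Working session

There is one attempt and no reset: what is moved stays moved. The work goes in short steps, Python scripts to look and compute and a tool call to move; the robot and the scene stay as the last step left them, time stands still between calls to the robot, and variables do not carry over. Pictures are saved under pics/ and viewed, about 8 in all and at most 12, crops included, and the job is handed in when it is done.

Besides the shell and the picture viewer there is one more tool, called in YAML: its name, and indented under it one key for each argument. move_arm: Moves the arm, as the interface text tells. Its arguments: {"type":"object","properties":{"commands":{"type":"array","items":{"type":"array","items":{"type":"number"}}},"squeeze":{"type":"number"}},"required":["commands"]}

```bash
ls; mkdir -p pics
python3 - <<'E'
from station import status, optics, robot
import cv2,numpy as np
print(status.get_state())
for n in("scene","top","wrist"):
    c=optics.get_calibration(n); print(n,{k:np.round(v,4).tolist() for k,v in c.items()})
for n in("scene","top"):
    cv2.imwrite(f"pics/{n}0.png",optics.grab_frame(n)[:,:,::-1])
print(robot.grip_point_offset)
E
```

```text
pics
{'time_s': 0.0, 'q': array([ 1.01316704e+00,  2.59355057e-01,  1.53608695e+00,  1.61444892e-07,
        1.34802546e+00, -2.02765161e-01]), 'dq': array([-0.00140434,  0.00075554,  0.0023112 ,  0.0013493 , -0.00033894,
        0.00028541]), 'joint_efforts': array([-2.12708823e-03, -4.46032047e+01, -2.90569568e+01, -6.72585411e-04,
        1.16716142e-02, -2.66449331e-05]), 'ee_pos': array([0.19094619, 0.51555647, 0.40386637]), 'orientation': array([ 0.69575899,  0.12419061,  0.69625106, -0.12542159]), 'contact_force': array([ 0.04153863, -0.49181444,  0.84457935]), 'torque': array([0.00058059, 0.02132598, 0.03470425]), 'width': 0.0847370366257097}
scene {'camera_matrix': [[533.131, 0.0, 327.9892], [0.0, 533.131, 227.6789], [0.0, 0.0, 1.0]], 'R': [[-0.7748, 0.6322, 0.0074], [0.5148, 0.6376, -0.573], [-0.3669, -0.4402, -0.8195]], 't': [0.4176, -0.1816, 1.2968]}
top {'camera_matrix': [[502.3937, 0.0, 321.94], [0.0, 502.3937, 237.4548], [0.0, 0.0, 1.0]], 'R': [[-0.0239, -0.9996, 0.0123], [-0.9908, 0.022, -0.1335], [0.1332, -0.0154, -0.991]], 't': [-0.0538, 0.5098, 1.1968]}
wrist {'camera_matrix': [[333.1353, 0.0, 324.156], [0.0, 333.1353, 240.9337], [0.0, 0.0, 1.0]], 'hand_eye': [[-0.0002, -0.2989, 0.9543, 0.0302], [1.0, -0.0007, 0.0, 0.0004], [0.0006, 0.9543, 0.2989, -0.0765], [0.0, 0.0, 0.0, 1.0]]}
0.1547
```

View pics/scene0.png

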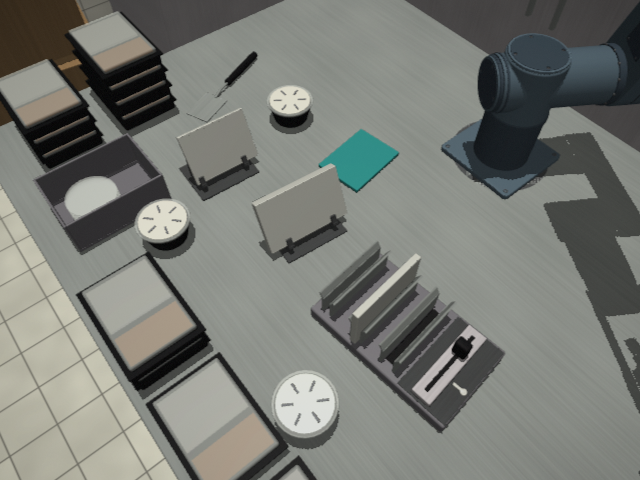

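View pics/top0.png

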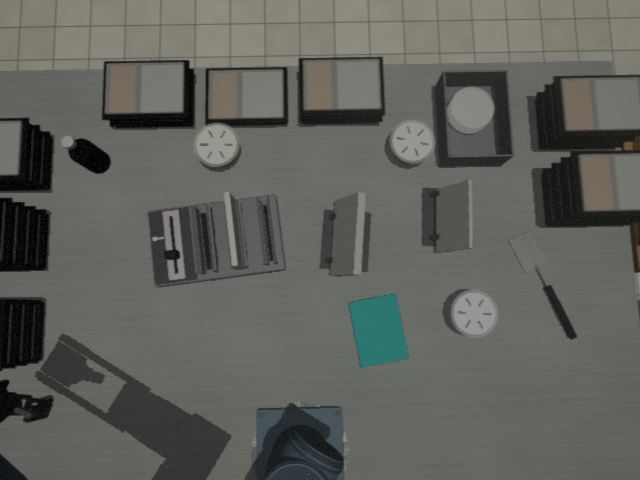

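```bash
cat > h.py <<'E'
import numpy as np,cv2
from scipy.spatial.transform import Rotation as Ro
from station import status, optics, robot
def cam(n,s=None):
    c=optics.get_calibration(n);K=np.array(c["camera_matrix"])
    if n!="wrist": R=np.array(c["R"]);return K,R,np.array(c["t"]).ravel()
    H=np.array(c["hand_eye"]);s=s or status.get_state();A=rot(s)
    R=(A@H[:3,:3]).T;p=s["ee_pos"]+A@H[:3,3];return K,R,-R@p
def rot(s): q=s["orientation"];return Ro.from_quat([q[1],q[2],q[3],q[0]]).as_matrix()
def ray(C,px,z):
    K,R,t=C;o=-R.T@t;d=R.T@np.linalg.inv(K)@[px[0],px[1],1];return o+d*(z-o[2])/d[2]
def tri(C1,p1,C2,p2):
    P=[c[0]@np.c_[c[1],c[2]] for c in(C1,C2)]
    X=cv2.triangulatePoints(P[0],P[1],np.float64(p1).reshape(2,1),np.float64(p2).reshape(2,1)).ravel();return X[:3]/X[3]
def proj(C,X): u=C[0]@(C[1]@np.asarray(X)+C[2]);return u[:2]/u[2]
def go(p,yaw,s=None):
    """shift (cm, tool axes) of the grasp point to p, and turn so tool y lies along yaw"""
    s=s or status.get_state();A=rot(s);g=s["ee_pos"]+A[:,0]*robot.grip_point_offset
    d=A.T@(np.asarray(p)-g)*100
    v=A.T@[np.cos(yaw),np.sin(yaw),0];a=np.arctan2(v[2],v[1]);a=(a+np.pi/2)%np.pi-np.pi/2
    return np.round(d,2),round(a,3)
E
python3 - <<'E'
from h import *
T=cam("top");S=cam("scene");r=lambda v:np.round(v,3)
print("dryer corners",[r(ray(T,p,.03)) for p in[(150,211),(276,195),(285,270),(155,286)]])
for n,a in dict(thick=[(364,193),(360,275)],thin=[(471,181),(471,249)]).items(): print(n,[r(ray(T,p,.115)) for p in a])
print("tri thick",r(tri(T,(364,193),S,(255,206))),r(tri(T,(360,275),S,(338,168))))
print("tri thin",r(tri(T,(471,181),S,(180,142))),r(tri(T,(471,249),S,(243,111))))
for p in[(217,145),(411,142),(473,313)]:print("bowl",r(ray(T,p,.055)))
print("ptr",r(ray(T,(163,238),.035)),"grip",r(ray(T,(172,254),.085)))
E
```

```text
dryer corners [array([0.584, 0.357, 0.03 ]), array([0.618, 0.046, 0.03 ]), array([0.431, 0.026, 0.03 ]), array([0.4  , 0.341, 0.03 ])]
thick [array([ 0.599, -0.164,  0.115]), array([ 0.41 , -0.149,  0.115])]
thin [array([ 0.623, -0.415,  0.115]), array([ 0.463, -0.405,  0.115])]
tri thick [ 0.597 -0.162  0.115] [ 0.405 -0.143  0.109]
tri thin [ 0.622 -0.415  0.107] [ 0.462 -0.404  0.112]
bowl [0.741 0.188 0.055]
bowl [ 0.739 -0.292  0.055]
bowl [ 0.317 -0.419  0.055]
ptr [0.516 0.322 0.035] grip [0.47  0.286 0.085]
```

Run:
```python
from h import *
print(go([.503,-.15,.27],np.pi/2-.085))
A=rot(status.get_state());print(A.round(2))
```

```text
(array([ -2.01, -51.55,  52.39]), np.float64(-0.27))
[[-0.    0.35  0.94]
 [-0.    0.94 -0.35]
 [-1.   -0.   -0.  ]]
```

move_arm:
  commands:
    - [1,-2,-25,26,-0.15]
    - [1,-2,-51.5,52.4,-0.27]
    - [1,-2,-51.5,52.4,-0.27]
    - [1,-2,-51.5,52.4,-0.27]
    - [1,-2,-51.5,52.4,-0.27]
    - [1,-2,-51.5,52.4,-0.27]
    - [1,-2,-51.5,52.4,-0.27]
    - [1,-2,-51.5,52.4,-0.27]
    - [1,-2,-51.5,52.4,-0.27]
    - [1,-2,-51.5,52.4,-0.27]
    - [1,-2,-51.5,52.4,-0.27]
    - [1,-2,-51.5,52.4,-0.27]

```text
time_s: 1.3
ee_pos: [0.4452, -0.0267, 0.4211]
orientation: [0.706, 0.03, 0.707, -0.031]
contact_force: [1.0, 0.0, 0.1]
width: 0.0857
```

Run:
```python
from h import *
print(go([.503,-.15,.27],np.pi/2-.085))
```

```text
(array([ -0.36, -11.78,   6.83]), np.float64(-0.0))
```

move_arm:
  commands:
    - [1,-0.4,-11.8,6.8,0]
    - [1,-0.4,-11.8,6.8,0]
    - [1,-0.4,-11.8,6.8,0]
    - [1,-0.4,-11.8,6.8,0]
    - [1,-0.4,-11.8,6.8,0]

```text
time_s: 1.8
ee_pos: [0.5028, -0.1508, 0.4242]
orientation: [0.705, 0.031, 0.707, -0.031]
contact_force: [-1.0, -0.1, 0.7]
width: 0.0856
```

Run:
```python
from h import *
s=status.get_state();I=optics.grab_frame("wrist");cv2.imwrite("pics/w1.png",I[:,:,::-1])
print(s["ee_pos"],s["time_s"],rot(s).round(3).tolist())
```

```text
[ 0.50281472 -0.15075916  0.42421253] 1.8 [[-0.003, 0.087, 0.996], [0.0, 0.996, -0.087], [-1.0, -0.0, -0.003]]
```

View pics/w1.png

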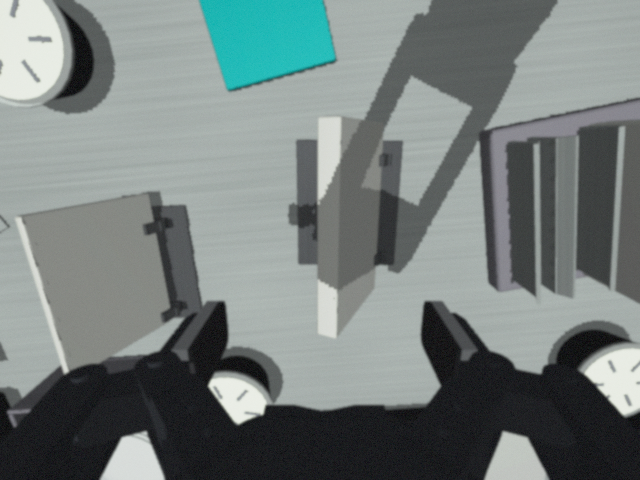

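Run:
```python
from h import *
C=cam("wrist");r=lambda v:np.round(v,4)
L=[ray(C,p,.112) for p in[(318,117),(318,336)]];Q=[ray(C,p,.12) for p in[(341,117),(337,336)]]
print(r(L),r(Q),np.linalg.norm(L[0]-L[1]))
d=L[1]-L[0];print("yaw",np.arctan2(d[1],d[0]))
```

```text
[[ 0.4105 -0.1463  0.112 ]
 [ 0.6099 -0.1647  0.112 ]] [[ 0.4124 -0.1284  0.12  ]
 [ 0.6062 -0.1461  0.12  ]] 0.20028125627907295
yaw -0.09205747601846699
```

Run:
```python
from h import *
print(go([.507,-.138,.11],np.pi/2-.09))
```

```text
(array([15.98,  1.21,  0.42]), np.float64(0.004))
```

move_arm:
  commands:
    - [1,4,1.2,0.4,0]
    - [1,8,1.2,0.4,0]
    - [1,11,1.2,0.4,0]
    - [1,14,1.2,0.4,0]
    - [1,16,1.2,0.4,0]
    - [1,16,1.2,0.4,0]

```text
time_s: 2.45
ee_pos: [0.5055, -0.1359, 0.262]
orientation: [0.704, 0.031, 0.709, -0.029]
contact_force: [-1.2, 0.1, -0.8]
width: 0.0853
```

Run:
```python
from h import *
s=status.get_state();I=optics.grab_frame("wrist");cv2.imwrite("pics/w2.png",I[:,:,::-1])
print(s["ee_pos"],s["time_s"],s["contact_force"])
```

```text
[ 0.50547501 -0.13590157  0.26197569] 2.45 [-1.16802251  0.0585534  -0.77455823]
```

View pics/w2.png

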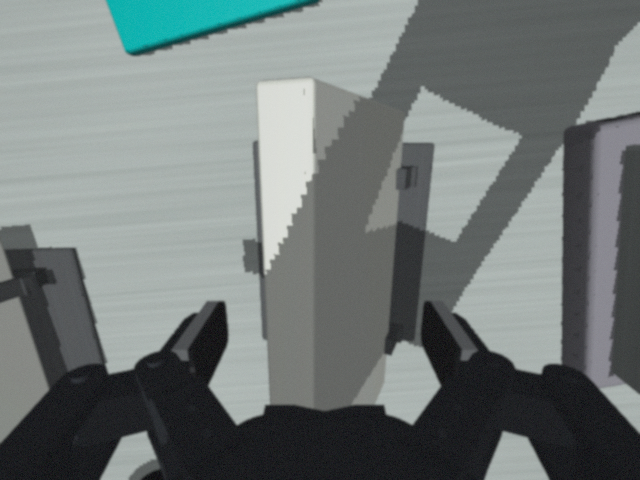

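move_arm:
  commands:
    - [0.5,0,0,0,0]
    - [0.3,0,0,0,0]
    - [0.2,0,0,0,0]
    - [0.1,0,0,0,0]
    - [0,0,0,0,0]
    - [0,-0.2,0,0,0]
    - [0,-0.5,0,0,0]
  squeeze: 25

```text
time_s: 3.2
ee_pos: [0.5062, -0.1351, 0.2686]
orientation: [0.704, 0.032, 0.709, -0.028]
contact_force: [1.8, 6.3, -3.7]
width: 0.0324
```

move_arm:
  commands:
    - [0,-1,0,0,0]
    - [0,-2,0,0,0]
    - [0,-3,0,0,0]
    - [0,-4,0,0,0]
    - [0,-5.5,0,0,0]
    - [0,-7,0,0,0]
    - [0,-7,0,0,0]
  squeeze: 30

```text
time_s: 3.9
ee_pos: [0.5069, -0.1358, 0.34]
orientation: [0.705, 0.032, 0.708, -0.029]
contact_force: [0.9, -0.5, -4.1]
width: 0.0194
```

Run:
```python
from h import *
s=status.get_state();I=optics.grab_frame("wrist");J=optics.grab_frame("scene")
cv2.imwrite("pics/w3.png",np.hstack([I[:,:,::-1],J[:,:,::-1]])[:, 100:100+800] if 0 else cv2.resize(np.hstack([I[60:420,140:540],J[60:420,140:540]]),(800,360))[:,:,::-1])
print(s["ee_pos"],s["time_s"],s["contact_force"],s["width"],s["orientation"])
```

```text
[ 0.50694965 -0.13577704  0.33998905] 3.9 [ 0.92054458 -0.46562487 -4.0808712 ] 0.019355622082355688 [ 0.70527881  0.0316093   0.70764313 -0.0287029 ]
```

View pics/w3.png

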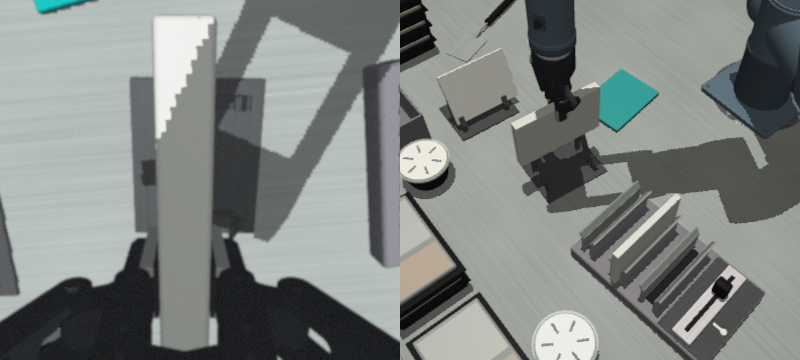

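Run:
```python
import cv2
I=cv2.imread("pics/top0.png");cv2.imwrite("pics/c1.png",cv2.resize(I[186:294,142:294],None,fx=5,fy=5,interpolation=cv2.INTER_CUBIC))
```

```text
(no output)
```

View pics/c1.png

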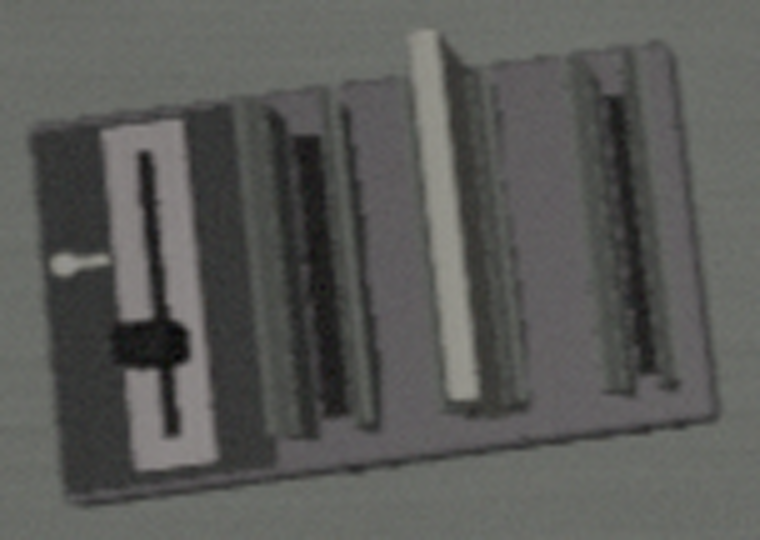

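move_arm:
  commands:
    - [0,0,0,0,0]
    - [0,-4,0,0,0]
    - [0,-8,0,0,0]
    - [0,-12,0,0,0]
    - [0,-12,0,0,0]
  squeeze: 60

```text
time_s: 4.5
ee_pos: [0.508, -0.1369, 0.4633]
orientation: [0.707, 0.031, 0.705, -0.03]
contact_force: [1.2, -0.3, -4.1]
width: 0.0192
```

Run:
```python
from h import *
T=cam("top");f=lambda u,v,z: ray(T,(u/5+141.6,v/5+185.6),z)
r=lambda v:np.round(v,4)
B=[f(*p,.03) for p in[(32,130),(672,43),(718,418),(70,498)]]
ya=((B[0]-B[1])+(B[3]-B[2]));yaw=np.arctan2(-ya[0],ya[1]);print("yaw",yaw,"len",np.linalg.norm(B[0]-B[1]),np.linalg.norm(B[3]-B[2]),np.linalg.norm(B[0]-B[3]),np.linalg.norm(B[1]-B[2]))
c=np.mean(B,0);ex=np.array([np.cos(yaw),np.sin(yaw),0]);ey=np.array([-ex[1],ex[0],0])
print("base centre",r(c))
def loc(n,X): print(n,r(X),"x,y rel base centre",r([(X-c)@ex,(X-c)@ey]))
loc("wide T",(f(240,98,.089)+f(345,88,.089))/2);loc("wide B",(f(272,437,.089)+f(380,430,.089))/2)
loc("nar T",(f(572,58,.089)+f(638,48,.089))/2);loc("nar B",(f(607,395,.089)+f(678,388,.089))/2)
loc("spare T",f(425,33,.14));loc("spare B",f(462,400,.14))
loc("ptr end",f(109,262,.032));loc("grip",f(150,342,.085))
loc("trackT",f(146,152,.034));loc("trackB",f(172,437,.034))
```

```text
yaw 0.10862383980839284 len 0.3179777444106715 0.31528283164397064 0.18278758212634863 0.18814123070620584
base centre [0.5093 0.1932 0.03  ]
wide T [0.5865 0.2203 0.089 ] x,y rel base centre [0.0796 0.0185]
wide B [0.4257 0.2035 0.089 ] x,y rel base centre [-0.082   0.0193]
nar T [0.6026 0.0732 0.089 ] x,y rel base centre [ 0.0797 -0.1294]
nar B [0.4418 0.0571 0.089 ] x,y rel base centre [-0.0819 -0.128 ]
spare T [0.6022 0.1491 0.14  ] x,y rel base centre [ 0.0876 -0.0539]
spare B [0.4356 0.1325 0.14  ] x,y rel base centre [-0.0799 -0.0523]
ptr end [0.516  0.3221 0.032 ] x,y rel base centre [0.0206 0.1274]
grip [0.4705 0.2864 0.085 ] x,y rel base centre [-0.0285  0.0969]
trackT [0.5699 0.3044 0.034 ] x,y rel base centre [0.0723 0.104 ]
trackB [0.4295 0.2896 0.034 ] x,y rel base centre [-0.0689  0.1045]
```

Run:
```python
from h import *
print(go([.506,.212,.31],np.pi/2+.103))
```

```text
(array([-0.1 , 34.73, -3.23]), np.float64(-0.189))
```

move_arm:
  commands:
    - [0,-0.1,4,-0.5,0]
    - [0,-0.1,8,-1,-0.05]
    - [0,-0.1,12,-1.2,-0.08]
    - [0,-0.1,16,-1.5,-0.1]
    - [0,-0.1,20,-2,-0.12]
    - [0,-0.1,24,-2.3,-0.15]
    - [0,-0.1,28,-2.7,-0.17]
    - [0,-0.1,31.5,-3,-0.19]
    - [0,-0.1,34,-3.2,-0.19]
    - [0,-0.1,34.7,-3.2,-0.19]
    - [0,-0.1,34.7,-3.2,-0.19]
    - [0,-0.1,34.7,-3.2,-0.19]

```text
time_s: 5.7
ee_pos: [0.5059, 0.2108, 0.4635]
orientation: [0.707, -0.037, 0.706, 0.037]
contact_force: [-1.0, -0.7, -3.9]
width: 0.0193
```

Run:
```python
from h import *
s=status.get_state();I=optics.grab_frame("wrist");cv2.imwrite("pics/w4.png",I[:,:,::-1])
print(s["ee_pos"],s["time_s"],s["width"],go([.506,.212,.31],np.pi/2+.103,s),rot(s).round(3).tolist())
C=cam("wrist",s)
for k in(-.08,.0):
  x=np.array([.506,.212])+k*np.array([.9947,.1028])
  for w in(-.0185,.0185): print(k,w,proj(C,[*(x+w*np.array([-.1028,.9947])),.089]).round())
```

```text
[0.50585718 0.21082223 0.4635309 ] 5.7 0.01933522615833798 (array([-0.12,  0.12,  0.01]), np.float64(0.001)) [[0.001, -0.104, 0.995], [-0.0, 0.995, 0.104], [-1.0, -0.0, 0.001]]
-0.08 -0.0185 [306. 132.]
-0.08 0.0185 [344. 133.]
0.0 -0.0185 [307. 212.]
0.0 0.0185 [342. 212.]
```

View pics/w4.png

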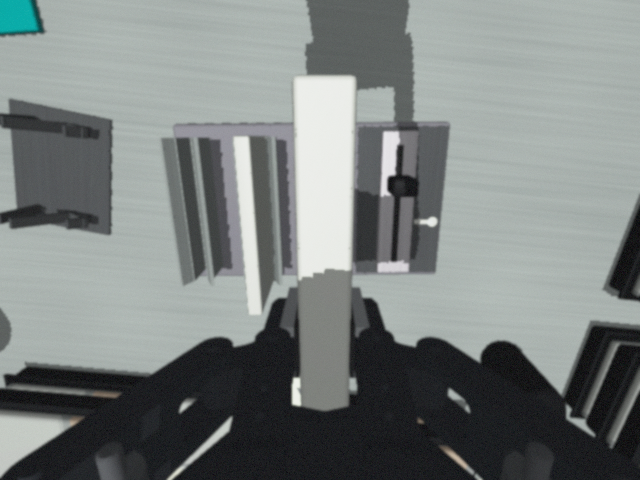

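Run:
```python
from h import *
C=cam("wrist");r=lambda v:np.round(v,4)
ex=np.array([.9947,.1028,0]);ey=np.array([-.1028,.9947,0]);o=np.array([.506,.212,0])
for n,p,z in[("spare near",(241,138),.14),("spare far",(255,314),.14),("ptr",(415,221),.032),("grip",(403,185),.085),("track near",(400,146),.034),("track far",(395,262),.034),("base near L",(175,125),.03),("base near R",(449,124),.03),("narrow near L",(163,140),.089),("narrow near R",(200,138),.089)]:
    X=ray(C,p,z);print(n,r(X),"slot frame",r([(X-o)@ex,(X-o)@ey]))
```

```text
spare near [0.4388 0.1336 0.14  ] slot frame [-0.0749 -0.071 ]
spare far [0.6047 0.1521 0.14  ] slot frame [ 0.092  -0.0697]
ptr [0.5185 0.3255 0.032 ] slot frame [0.0241 0.1116]
grip [0.4701 0.2898 0.085 ] slot frame [-0.0277  0.0811]
track near [0.432  0.2913 0.034 ] slot frame [-0.0654  0.0865]
track far [0.5741 0.3093 0.034 ] slot frame [0.0778 0.0898]
base near L [0.4356 0.0321 0.03  ] slot frame [-0.0886 -0.1717]
base near R [0.4024 0.3438 0.03  ] slot frame [-0.0895  0.1418]
narrow near L [0.4501 0.0448 0.089 ] slot frame [-0.0728 -0.1605]
narrow near R [0.4445 0.0813 0.089 ] slot frame [-0.0747 -0.1237]
```

move_arm:
  commands:
    - [0,0,0.3,0,0]
    - [0,4,0.3,0,0]
    - [0,7,0.3,0,0]
    - [0,9,0.3,0,0]
    - [0,10,0.3,0,0]
    - [0,11,0.3,0,0]
    - [0,11.5,0.3,0,0]
    - [0,12,0.3,0,0]
    - [0,12,0.3,0,0]

```text
time_s: 6.65
ee_pos: [0.5059, 0.2135, 0.3439]
orientation: [0.707, -0.036, 0.706, 0.036]
contact_force: [-1.0, -0.6, -4.4]
width: 0.0188
```

move_arm:
  commands:
    - [0,1,0,0,0]
    - [0,2,0,0,0]
    - [0,2.6,0,0,0]
    - [0,3.2,0,0,0]
    - [0,3.5,0,0,0]
    - [0,3.5,0,0,0]

```text
time_s: 7.25
ee_pos: [0.5059, 0.2139, 0.3082]
orientation: [0.707, -0.036, 0.706, 0.037]
contact_force: [1.3, 5.1, -6.2]
width: 0.0192
```

move_arm:
  commands:
    - [0,0,0.15,0,0]
    - [0,0.2,0.15,0,0]
    - [0,0.4,0.15,0,0]
    - [0,0.6,0.15,0,0]
    - [0,0.6,0.15,0,0]

```text
time_s: 7.75
ee_pos: [0.5056, 0.215, 0.3018]
orientation: [0.706, -0.036, 0.706, 0.036]
contact_force: [-0.5, 0.2, -4.9]
width: 0.0192
```

move_arm:
  commands:
    - [0,0.2,0,0,0]
    - [0,0.4,0,0,0]
    - [0,0.6,0,0,0]
    - [0,0.6,0,0,0]

```text
time_s: 8.15
ee_pos: [0.5055, 0.215, 0.2953]
orientation: [0.706, -0.036, 0.706, 0.036]
contact_force: [-0.4, 0.8, -3.8]
width: 0.0189
```

move_arm:
  commands:
    - [0,0.2,0,0,0]
    - [0,0.4,0,0,0]
    - [0,0.5,0,0,0]
    - [0,0.5,0,0,0]

```text
time_s: 8.55
ee_pos: [0.5056, 0.215, 0.2906]
orientation: [0.706, -0.036, 0.706, 0.036]
contact_force: [0.1, 0.1, -1.5]
width: 0.0194
```

move_arm:
  commands:
    - [0,0.1,0,0,0]
    - [0,0.2,0,0,0]
    - [0,0.2,0,0,0]

```text
time_s: 8.85
ee_pos: [0.5055, 0.215, 0.2905]
orientation: [0.707, -0.036, 0.706, 0.037]
contact_force: [-5.0, -1.4, 10.6]
width: 0.0195
```

move_arm:
  commands:
    - [0,-0.1,0,0,0]
    - [0.28,-0.1,0,0,0]
    - [0.35,-0.1,0,0,0]
    - [0.42,-0.1,0,0,0]
    - [0.45,-0.1,0,0,0]
    - [0.45,-3,0,0,0]
    - [0.45,-7,0,0,0]
    - [0.45,-11,0,0,0]
    - [0.5,-13,0,0,0]
    - [0.6,-13,0,0,0]

```text
time_s: 9.85
ee_pos: [0.5061, 0.2152, 0.4242]
orientation: [0.709, -0.036, 0.703, 0.037]
contact_force: [0.7, -0.1, -0.4]
width: 0.051
```

Run:
```python
from h import *
s=status.get_state();I=optics.grab_frame("wrist");cv2.imwrite("pics/w5.png",I[:,:,::-1])
print(s["ee_pos"],s["time_s"],s["contact_force"],rot(s).round(3).tolist())
T=optics.grab_frame("top");cv2.imwrite("pics/top5.png",T[:,:,::-1])
print(go([.540,-.395,.28],np.pi/2-.066))
```

```text
[0.50609612 0.21519882 0.42423199] 9.85 [ 0.72030797 -0.05303329 -0.40927832] [[0.008, -0.103, 0.995], [0.002, 0.995, 0.103], [-1.0, 0.001, 0.009]]
(array([ -1.46, -61.03,  -2.84]), np.float64(0.169))
```

View pics/w5.png

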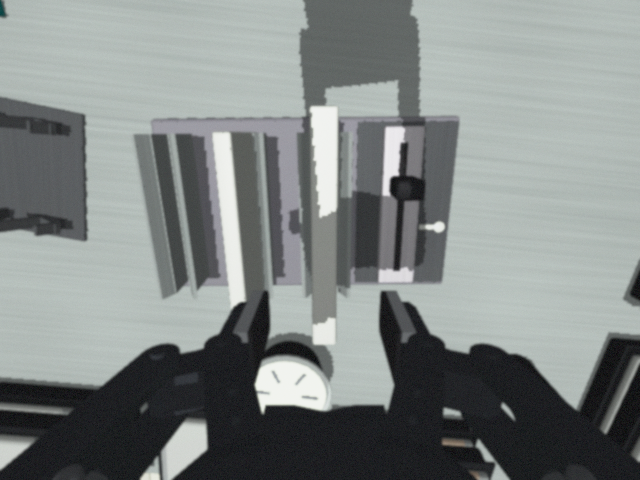

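Run:
```python
from h import *
C=cam("wrist");r=lambda v:np.round(v,4)
ex=np.array([.9947,.1028,0]);ey=np.array([-.1028,.9947,0]);o=np.array([.506,.215,0])
for n,p,z in[("thick near",(324,107),.15),("thick far",(324,345),.15),("spare near",(221,133),.14),("narL near",(135,137),.089),("narR near",(179,134),.089),("narL far",(163,299),.089),("narR far",(197,297),.089),("wideR near",(352,132),.089),("wideL near",(301,133),.089),("base L",(153,121),.03),("base R",(459,117),.03),("ptr",(420,227),.032),("grip",(406,188),.085)]:
    X=ray(C,p,z);print(n,r(X),"slot frame",r([(X-o)@ex,(X-o)@ey]))
```

```text
thick near [0.4108 0.2056 0.15  ] slot frame [-0.0956  0.0004]
thick far [0.5953 0.2245 0.15  ] slot frame [0.0898 0.0003]
spare near [0.4348 0.1341 0.14  ] slot frame [-0.0792 -0.0731]
narL near [0.4467 0.0455 0.089 ] slot frame [-0.0764 -0.1625]
narR near [0.4404 0.0833 0.089 ] slot frame [-0.0788 -0.1243]
narL far [0.6007 0.063  0.089 ] slot frame [ 0.0785 -0.161 ]
narR far [0.5949 0.0969 0.089 ] slot frame [ 0.0763 -0.1267]
wideR near [0.4235 0.231  0.089 ] slot frame [-0.0804  0.0244]
wideL near [0.4288 0.1875 0.089 ] slot frame [-0.0796 -0.0194]
base L [0.4326 0.0329 0.03  ] slot frame [-0.0918 -0.1736]
base R [0.3969 0.3417 0.03  ] slot frame [-0.0955  0.1372]
ptr [0.5143 0.3235 0.032 ] slot frame [0.0194 0.107 ]
grip [0.4666 0.2866 0.085 ] slot frame [-0.0318  0.0753]
```

move_arm:
  commands:
    - [0.8,-1.5,-5,-0.5,0.05]
    - [1,-1.5,-10,-0.5,0.1]
    - [1,-1.5,-15,-1,0.17]
    - [1,-1.5,-20,-1,0.17]
    - [1,-1.5,-25,-1.5,0.17]
    - [1,-1.5,-30,-1.5,0.17]
    - [1,-1.5,-35,-2,0.17]
    - [1,-1.5,-40,-2,0.17]
    - [1,-1.5,-45,-2,0.17]
    - [1,-1.5,-50,-2.5,0.17]
    - [1,-1.5,-55,-2.5,0.17]
    - [1,-1.5,-60.5,-2.8,0.17]

```text
time_s: 11.15
ee_pos: [0.539, -0.3834, 0.4322]
orientation: [0.706, 0.025, 0.707, -0.023]
contact_force: [1.3, -0.0, 0.9]
width: 0.0856
```

Run:
```python
from h import *
print(go([.542,-.395,.28],np.pi/2-.066))
```

```text
(array([-0.25, -1.18,  0.4 ]), np.float64(-0.001))
```

Run:
```python
from h import *
s=status.get_state();I=optics.grab_frame("wrist");cv2.imwrite("pics/w6.png",I[:,:,::-1])
print(s["ee_pos"],s["time_s"],rot(s).round(3).tolist())
```

```text
[ 0.53900761 -0.38341887  0.43224007] 11.15 [[-0.002, 0.067, 0.998], [0.003, 0.998, -0.067], [-1.0, 0.003, -0.002]]
```

View pics/w6.png

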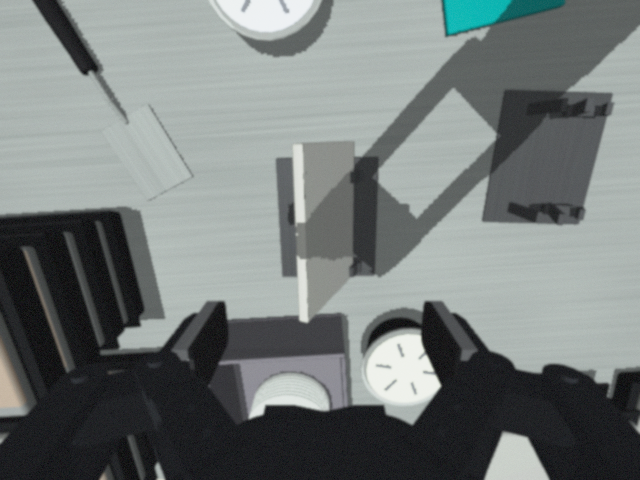

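Run:
```python
from h import *
C=cam("wrist");r=lambda v:np.round(v,4)
for z in(.112,.12):
  L=[ray(C,p,z) for p in[(293,145),(300,321)]];Q=[ray(C,p,z+.004) for p in[(304,145),(307,321)]]
  d=L[1]-L[0];print(r(L),r(Q),np.linalg.norm(d),np.arctan2(d[1],d[0]),r((L[0]+L[1])/2))
print(go([.545,-.393,.113],np.pi/2-.07))
```

```text
[[ 0.4659 -0.4121  0.112 ]
 [ 0.6316 -0.4219  0.112 ]] [[ 0.4665 -0.4027  0.116 ]
 [ 0.6297 -0.4146  0.116 ]] 0.1659590736924903 -0.05903402182390687 [ 0.5488 -0.417   0.112 ]
[[ 0.4658 -0.4113  0.12  ]
 [ 0.6269 -0.4209  0.12  ]] [[ 0.4664 -0.4022  0.124 ]
 [ 0.625  -0.4138  0.124 ]] 0.16136085795794497 -0.05903402182390713 [ 0.5463 -0.4161  0.12  ]
(array([16.3 , -0.08,  0.78]), np.float64(-0.002))
```

Run:
```python
from h import *
print(go([.546,-.405,.112],np.pi/2-.064))
```

```text
(array([16.4 , -1.26,  0.97]), np.float64(-0.008))
```

move_arm:
  commands:
    - [1,0,-1.2,1,0]
    - [1,4,-1.2,1,0]
    - [1,8,-1.2,1,0]
    - [1,12,-1.2,1,0]
    - [1,15,-1.2,1,0]
    - [1,16.4,-1.2,1,0]
    - [1,16.4,-1.2,1,0]

```text
time_s: 11.9
ee_pos: [0.5459, -0.4031, 0.2628]
orientation: [0.704, 0.027, 0.709, -0.024]
contact_force: [-0.5, 0.5, -0.4]
width: 0.0855
```

Run:
```python
from h import *
print(go([.546,-.405,.112],np.pi/2-.064), status.get_state()["contact_force"])
```

```text
(array([-0.39, -0.23,  0.14]), np.float64(-0.008)) [-0.45747028  0.46142247 -0.35791038]
```

move_arm:
  commands:
    - [0.5,-0.3,-0.2,0,0]
    - [0.3,-0.3,-0.2,0,0]
    - [0.2,-0.3,-0.2,0,0]
    - [0.1,-0.3,-0.2,0,0]
    - [0,-0.3,-0.2,0,0]
    - [0,-0.5,-0.2,0,0]
    - [0,-0.8,-0.2,0,0]
  squeeze: 25

```text
time_s: 12.6
ee_pos: [0.5468, -0.3997, 0.2705]
orientation: [0.704, 0.03, 0.71, -0.02]
contact_force: [2.9, 15.7, -3.1]
width: 0.0229
```

move_arm:
  commands:
    - [0,-1,0,0,0]
    - [0,-2,0,0,0]
    - [0,-3,0,0,0]
    - [0,-4,0,0,0]
    - [0,-5.5,0,0,0]
    - [0,-8,0,0,0]
    - [0,-12,0,0,0]
    - [0,-16,0,0,0]
    - [0,-19,0,0,0]
    - [0,-19,0,0,0]
  squeeze: 30

```text
time_s: 13.6
ee_pos: [0.5485, -0.4026, 0.4675]
orientation: [0.707, 0.027, 0.707, -0.023]
contact_force: [1.1, 0.0, -1.4]
width: 0.0095
```

Run:
```python
from h import *
s=status.get_state();I=optics.grab_frame("wrist");J=optics.grab_frame("scene")
cv2.imwrite("pics/w7.png",np.hstack([I[60:420,140:540],J[20:380,100:500]])[:,:,::-1])
print(s["ee_pos"],s["contact_force"],s["width"],rot(s).round(3).tolist())
print(go([.521,.068,.31],np.pi/2+.103))
```

```text
[ 0.54845879 -0.40260983  0.46752039] [ 1.1159995   0.04705446 -1.37926874] 0.009484626755260898 [[0.0, 0.07, 0.998], [0.007, 0.997, -0.07], [-1.0, 0.007, -0.0]]
(array([ 0.32, 46.52, -5.91]), np.float64(-0.174))
```

View pics/w7.png

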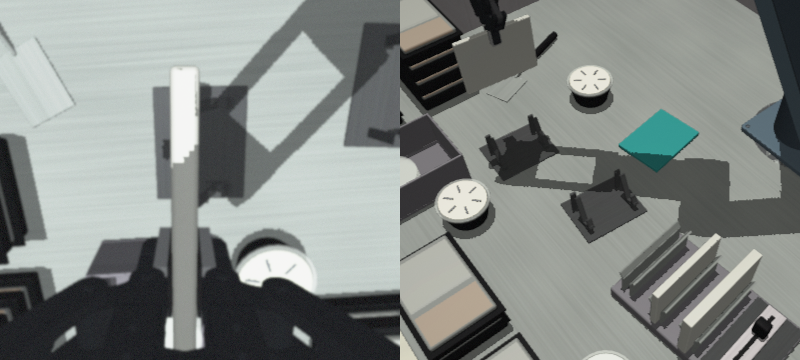

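move_arm:
  commands:
    - [0,0,4,-0.5,0]
    - [0,0,8,-1,-0.05]
    - [0,0,13,-1.7,-0.1]
    - [0,0,18,-2.3,-0.14]
    - [0,0,23,-3,-0.174]
    - [0,0,28,-3.5,-0.174]
    - [0,0,33,-4,-0.174]
    - [0,0,38,-5,-0.174]
    - [0,0,42,-5.5,-0.174]
    - [0,0,46.5,-5.9,-0.174]
    - [0,0,46.5,-5.9,-0.174]
    - [0,0,46.5,-5.9,-0.174]
  squeeze: 50

```text
time_s: 14.9
ee_pos: [0.5215, 0.0668, 0.4661]
orientation: [0.703, -0.033, 0.709, 0.042]
contact_force: [-0.0, -0.8, -1.9]
width: 0.0093
```

Run:
```python
from h import *
s=status.get_state();I=optics.grab_frame("wrist");cv2.imwrite("pics/w8.png",I[:,:,::-1])
print(s["ee_pos"],s["time_s"],s["width"],rot(s).round(3).tolist(),go([.521,.068,.31],np.pi/2+.103))
```

```text
[0.52146605 0.06679754 0.4661076 ] 14.9 0.009312700057409338 [[-0.01, -0.106, 0.994], [0.013, 0.994, 0.106], [-1.0, 0.014, -0.008]] (array([0.16, 0.01, 0.07]), np.float64(0.002))
```

View pics/w8.png

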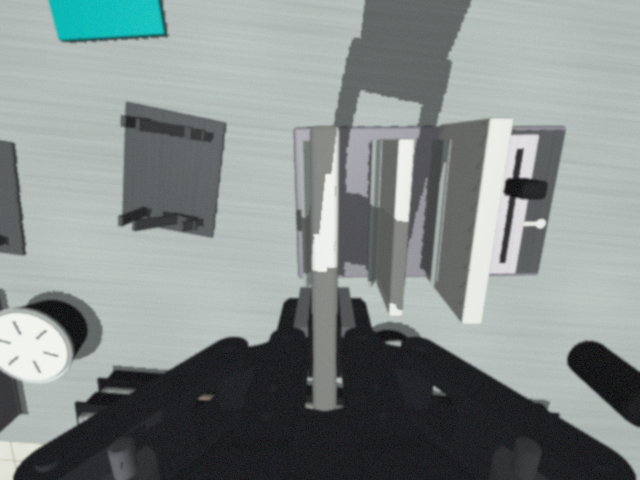

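Run:
```python
from h import *
C=cam("wrist");r=lambda v:np.round(v,4)
ex=np.array([.9947,.1028,0]);ey=np.array([-.1028,.9947,0]);o=np.array([.506,.215,0])
for n,p,z in[("thick near",(500,120),.15),("thick far",(473,322),.15),("spare near",(405,140),.14),("narL near",(303,141),.089),("narL far",(300,275),.089),("midL near",(374,140),.089),("board bottom?",(324,130),.345),("base L",(295,129),.03),("base R",(565,127),.03),("ptr",(526,224),.032),("grip",(526,188),.085)]:
    X=ray(C,p,z);print(n,r(X),"slot frame",r([(X-o)@ex,(X-o)@ey]))
```

```text
thick near [0.4151 0.2038 0.15  ] slot frame [-0.0915 -0.0018]
thick far [0.6    0.2253 0.15  ] slot frame [0.0946 0.0006]
spare near [0.4384 0.1316 0.14  ] slot frame [-0.0758 -0.076 ]
narL near [0.4487 0.0426 0.089 ] slot frame [-0.0747 -0.1656]
narL far [0.593  0.0516 0.089 ] slot frame [ 0.0697 -0.1715]
midL near [0.4404 0.1132 0.089 ] slot frame [-0.0757 -0.0945]
board bottom? [0.4431 0.0596 0.345 ] slot frame [-0.0786 -0.1481]
base L [0.4369 0.0296 0.03  ] slot frame [-0.0878 -0.1773]
base R [0.4019 0.3426 0.03  ] slot frame [-0.0904  0.1376]
ptr [0.52   0.3283 0.032 ] slot frame [0.0256 0.1113]
grip [0.4718 0.2819 0.085 ] slot frame [-0.0271  0.0701]
```

move_arm:
  commands:
    - [0,0,-0.3,0,0]
    - [0,4,-0.4,0,0]
    - [0,7.5,-0.4,0,0]
    - [0,9.5,-0.45,0,0]
    - [0,10.5,-0.45,0,0]
    - [0,11.2,-0.45,0,0]
    - [0,11.8,-0.45,0,0]
    - [0,12.4,-0.45,0,0]
    - [0,12.4,-0.45,0,0]

```text
time_s: 15.85
ee_pos: [0.5211, 0.0628, 0.3421]
orientation: [0.703, -0.032, 0.709, 0.042]
contact_force: [-0.1, -0.1, -1.0]
width: 0.0093
```

move_arm:
  commands:
    - [0,0.7,-0.02,0,0]
    - [0,1.4,-0.03,0,0]
    - [0,2.1,-0.05,0,0]
    - [0,2.8,-0.05,0,0]
    - [0,3.3,-0.05,0,0]
    - [0,3.6,-0.05,0,0]
    - [0,3.6,-0.05,0,0]

```text
time_s: 16.55
ee_pos: [0.5207, 0.0628, 0.3056]
orientation: [0.703, -0.032, 0.71, 0.042]
contact_force: [-0.1, -0.5, -0.7]
width: 0.0093
```

move_arm:
  commands:
    - [0,0.3,0,0,0]
    - [0,0.6,0,0,0]
    - [0,0.8,0,0,0]
    - [0,1,0,0,0]
    - [0,1,0,0,0]

```text
time_s: 17.05
ee_pos: [0.5204, 0.0629, 0.2952]
orientation: [0.702, -0.032, 0.71, 0.042]
contact_force: [0.3, -0.3, -1.8]
width: 0.0093
```

move_arm:
  commands:
    - [0,0.2,0,0,0]
    - [0,0.4,0,0,0]
    - [0,0.5,0,0,0]
    - [0,0.5,0,0,0]

```text
time_s: 17.45
ee_pos: [0.5206, 0.0631, 0.294]
orientation: [0.704, -0.032, 0.709, 0.042]
contact_force: [-7.2, 0.5, 25.4]
width: 0.0089
```

move_arm:
  commands:
    - [0,-0.3,0,0,0]
    - [0.15,-0.3,0,0,0]
    - [0.2,-0.3,0,0,0]
    - [0.3,-0.3,0,0,0]
    - [0.38,-0.3,0,0,0]
    - [0.38,-0.3,0,0,0]
    - [0.38,-3,0,0,0]
    - [0.38,-7,0,0,0]
    - [0.38,-12,0,0,0]
    - [0.38,-14,0,0,0]

```text
time_s: 18.45
ee_pos: [0.5223, 0.0612, 0.4386]
orientation: [0.706, -0.033, 0.706, 0.041]
contact_force: [1.0, 0.1, 0.1]
width: 0.0323
```

Run:
```python
from h import *
s=status.get_state();I=optics.grab_frame("wrist");J=optics.grab_frame("scene");T=optics.grab_frame("top")
w=cv2.resize(I[90:330,240:640],(400,240));sc=cv2.resize(J[220:440,290:520],(398,380))
c=np.zeros((600,800,3),np.uint8);c[:240,:400]=w;c[:380,402:]=sc
t=cv2.resize(T[180:300,140:340],(400,240));c[250:490,:400]=t
cv2.imwrite("pics/w9.png",c[:,:,::-1]);cv2.imwrite("pics/top9.png",T[:,:,::-1]);cv2.imwrite("pics/w9full.png",I[:,:,::-1])
print(s["ee_pos"],s["time_s"],s["contact_force"],rot(s).round(3).tolist())
```

```text
[0.52233659 0.06119992 0.43864749] 18.45 [0.98912937 0.08474667 0.08406994] [[-0.001, -0.105, 0.995], [0.012, 0.994, 0.105], [-1.0, 0.012, 0.0]]
```

View pics/w9.png

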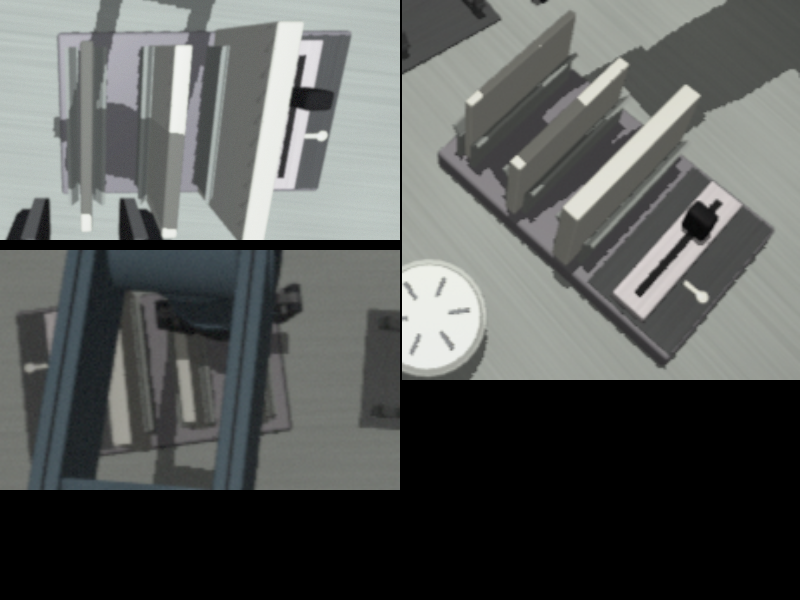

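Run:
```python
from h import *
S=cam("scene");C=cam("wrist");r=lambda v:np.round(v,4)
ex=np.array([.9947,.1028,0]);ey=np.array([-.1028,.9947,0]);o=np.array([.506,.215,0])
for n,c,p,z in[("thin near",C,(327,132),.15),("thin far",C,(326,319),.15),("thick near",C,(529,115),.15),("S grip",S,(461.6,344),.085),("S ptr",S,(452.5,383),.032),("S thin near",S,(399.5,275-0),.15),("W ptr",C,(544,226),.032),("W grip",C,(552,188),.085)]:
    X=ray(c,p,z);print(n,r(X),"slot frame",r([(X-o)@ex,(X-o)@ey]))
print(go([.483,.302,.28],np.pi/2+.103))
```

```text
thin near [0.4413 0.059  0.15  ] slot frame [-0.0804 -0.1485]
thin far [0.5943 0.0746 0.15  ] slot frame [ 0.0734 -0.1488]
thick near [0.4144 0.2032 0.15  ] slot frame [-0.0923 -0.0023]
S grip [0.4785 0.2909 0.085 ] slot frame [-0.0196  0.0783]
S ptr [0.5197 0.3225 0.032 ] slot frame [0.0247 0.1055]
S thin near [0.499  0.1458 0.15  ] slot frame [-0.0141 -0.0681]
W ptr [0.5165 0.3245 0.032 ] slot frame [0.0217 0.1078]
W grip [0.4686 0.2825 0.085 ] slot frame [-0.0302  0.071 ]
(array([ 0.37, 24.15, -1.29]), np.float64(0.002))
```

move_arm:
  commands:
    - [0.5,0.3,5,0,0]
    - [0.5,0.3,10,-0.5,0]
    - [0.5,0.3,15,-1,0]
    - [0.5,0.3,20,-1.3,0]
    - [0.6,0.3,24.2,-1.3,0]
    - [0.7,0.3,24.2,-1.3,0]
    - [0.7,0.3,24.2,-1.3,0]

```text
time_s: 19.3
ee_pos: [0.483, 0.3014, 0.433]
orientation: [0.703, -0.034, 0.709, 0.042]
contact_force: [-0.2, -0.1, -0.1]
width: 0.06
```

```bash
cat > m.py <<'E'
from h import *
s=status.get_state();I=optics.grab_frame("wrist");C=cam("wrist",s);r=lambda v:np.round(v,4)
ex=np.array([.9947,.1028,0]);ey=np.array([-.1028,.9947,0]);o=np.array([.506,.215,0])
print(s["ee_pos"],s["contact_force"].round(1),s["time_s"])
def W(x,y,z): return o+ex*x+ey*y+[0,0,z]
# rectify the panel plane z=.032 and the grip-top plane z=.085 into dryer axes, 1 px = 0.5 mm
def rect(z):
    q=np.float32([proj(C,W(x,y,z)) for x,y in[(-.1,.05),(.1,.05),(.1,.15),(-.1,.15)]])
    return cv2.warpPerspective(I,cv2.getPerspectiveTransform(q,np.float32([[0,0],[400,0],[400,200],[0,200]])),(400,200))
g=cv2.cvtColor(rect(.032),cv2.COLOR_RGB2GRAY)
def blobs(m,n,a0):
    k,l,st,c=cv2.connectedComponentsWithStats(m.astype(np.uint8))
    for i in range(1,k):
        if st[i,4]>a0: b=st[i];print(n,"x %.4f..%.4f y %.4f..%.4f"%(b[0]/2000-.1,(b[0]+b[2])/2000-.1,b[1]/2000+.05,(b[1]+b[3])/2000+.05),"area",b[4],"c",r(c[i]/2000+[-.1,.05]))
blobs(g>150,"white@.032",60)
g2=cv2.cvtColor(rect(.085),cv2.COLOR_RGB2GRAY);blobs(g2<40,"black@.085",200)
E
python3 m.py
```

```text
[0.48297122 0.30137275 0.43304585] [-0.2 -0.1 -0.1] 19.3
white@.032 x 0.0100..0.1000 y 0.0500..0.1500 area 9880 c [0.0731 0.0902]
white@.032 x -0.0165..-0.0045 y 0.0610..0.0655 area 109 c [-0.0103  0.0628]
white@.032 x -0.0830..-0.0235 y 0.0685..0.1020 area 4704 c [-0.0604  0.0893]
white@.032 x -0.1000..-0.0295 y 0.0705..0.1500 area 4401 c [-0.0788  0.1276]
black@.085 x -0.0445..0.0465 y 0.0695..0.0940 area 2192 c [-0.0141  0.0807]
```

```bash
cat >> m.py <<'E'
def prof(im,y,n):
    v=im[int((y-.05)*2000)-4:int((y-.05)*2000)+4].mean(0)[80:320].reshape(-1,5).mean(1).astype(int);print(n,y,"from x=-.06 step 2.5mm:",v.tolist())
for y in(.102,.107,.112,.118): prof(g,y,"pl")
for y in(.072,.080,.088): prof(g2,y,"top")
E
python3 m.py | grep -E "pl|top"
```

```text
pl 0.102 from x=-.06 step 2.5mm: [160, 156, 156, 158, 159, 159, 162, 163, 160, 161, 163, 163, 161, 153, 132, 99, 92, 92, 93, 94, 94, 95, 94, 94, 96, 96, 95, 96, 96, 96, 97, 97, 97, 98, 98, 98, 98, 98, 98, 98, 98, 99, 98, 99, 99, 99, 99, 99]
pl 0.107 from x=-.06 step 2.5mm: [100, 99, 99, 99, 99, 99, 99, 98, 97, 97, 98, 95, 77, 57, 53, 52, 53, 52, 53, 53, 54, 54, 53, 53, 52, 53, 53, 53, 52, 53, 53, 56, 71, 82, 73, 57, 53, 54, 54, 54, 53, 54, 52, 53, 52, 54, 53, 53]
pl 0.112 from x=-.06 step 2.5mm: [100, 100, 99, 99, 99, 99, 99, 99, 98, 98, 98, 90, 63, 54, 54, 53, 53, 53, 53, 53, 53, 52, 52, 53, 53, 52, 52, 52, 54, 52, 53, 60, 98, 125, 105, 63, 53, 52, 52, 51, 52, 52, 53, 53, 53, 53, 52, 53]
pl 0.118 from x=-.06 step 2.5mm: [99, 100, 99, 100, 99, 98, 98, 98, 99, 98, 97, 80, 57, 53, 53, 53, 52, 52, 53, 52, 51, 53, 53, 52, 52, 52, 52, 51, 52, 52, 52, 60, 98, 126, 105, 62, 53, 52, 52, 52, 51, 52, 53, 52, 52, 52, 52, 51]
top 0.072 from x=-.06 step 2.5mm: [123, 123, 123, 123, 123, 124, 123, 114, 69, 42, 32, 28, 27, 28, 29, 30, 40, 87, 120, 122, 122, 122, 129, 146, 166, 175, 189, 195, 210, 217, 218, 223, 223, 224, 223, 223, 222, 222, 221, 220, 220, 220, 219, 219, 218, 218, 218, 217]
top 0.08 from x=-.06 step 2.5mm: [93, 82, 67, 67, 68, 66, 62, 50, 28, 24, 36, 47, 48, 43, 35, 34, 28, 45, 64, 67, 68, 67, 66, 67, 68, 69, 67, 68, 66, 68, 68, 69, 69, 70, 75, 76, 95, 116, 127, 129, 124, 113, 112, 126, 141, 174, 214, 219]
top 0.088 from x=-.06 step 2.5mm: [218, 217, 219, 218, 218, 217, 215, 168, 50, 25, 39, 51, 52, 51, 47, 39, 31, 74, 107, 105, 104, 105, 105, 104, 104, 104, 102, 100, 100, 100, 99, 100, 100, 100, 99, 98, 97, 96, 96, 96, 97, 96, 96, 97, 97, 124, 171, 208]
```

Run:
```python
from h import *
print(go([.471,.293,.076],np.pi/2+.103))
```

```text
(array([20.32, -0.96, -1.12]), np.float64(0.001))
```

move_arm:
  commands:
    - [0.65,4,-0.9,-1.1,0]
    - [0.65,8,-0.9,-1.1,0]
    - [0.65,12,-0.9,-1.1,0]
    - [0.65,15,-0.9,-1.1,0]
    - [0.65,18,-0.9,-1.1,0]
    - [0.65,20.3,-1,-1.1,0]
    - [0.65,20.3,-1,-1.1,0]

```text
time_s: 20.1
ee_pos: [0.4713, 0.2886, 0.2274]
orientation: [0.701, -0.033, 0.711, 0.039]
contact_force: [-1.0, 0.4, 0.2]
width: 0.0555
```

Run:
```python
from h import *
s=status.get_state();print(go([.471,.293,.076],np.pi/2+.103),s["contact_force"],rot(s).round(3).tolist())
```

```text
(array([-0.33,  0.3 ,  0.21]), np.float64(-0.001)) [-0.9872243   0.42696976  0.23849405] [[-0.014, -0.101, 0.995], [0.008, 0.995, 0.101], [-1.0, 0.009, -0.013]]
```

move_arm:
  commands:
    - [0.65,-0.3,0.3,0.2,0]
    - [0.5,-0.3,0.3,0.2,0]
    - [0.4,-0.3,0.3,0.2,0]
    - [0.3,-0.3,0.3,0.2,0]
    - [0.2,-0.3,0.3,0.2,0]
    - [0.2,-0.3,0.3,0.2,0]
  squeeze: 20

```text
time_s: 20.7
ee_pos: [0.4736, 0.2917, 0.2319]
orientation: [0.702, -0.033, 0.71, 0.039]
contact_force: [-0.1, -2.8, 7.0]
width: 0.0275
```

move_arm:
  commands:
    - [0.2,-0.1,0,1,0]
    - [0.2,-0.1,0,2,0]
    - [0.2,-0.1,0,3,0]
    - [0.2,-0.1,0,4,0]
    - [0.2,-0.1,0,4.7,0]
    - [0.2,-0.1,0,5.1,0]
    - [0.2,-0.1,0,5.1,0]
    - [0.2,-0.1,0,5.1,0]

```text
time_s: 21.5
ee_pos: [0.5246, 0.2972, 0.2321]
orientation: [0.703, -0.033, 0.71, 0.039]
contact_force: [0.8, 4.0, -10.2]
width: 0.0277
```

move_arm:
  commands:
    - [0.4,0,0,0,0]
    - [0.6,0,0,0,0]
    - [0.65,0,0,0,0]
    - [0.65,0,0,0,0]
    - [0.65,-3,0,0,0]
    - [0.65,-8,0,0,0]
    - [0.65,-13,0,0,0]
    - [0.65,-18,0,-1,0]
    - [0.65,-20,0,-3,0]
    - [0.65,-20,0,-3,0]

```text
time_s: 22.5
ee_pos: [0.4957, 0.2925, 0.4377]
orientation: [0.705, -0.032, 0.707, 0.041]
contact_force: [1.0, 0.3, -1.1]
width: 0.0555
```

```bash
python3 m.py | grep -E "pl|top|\["
python3 - <<'E'
from h import *
cv2.imwrite("pics/scene_end.png",optics.grab_frame("scene")[:,:,::-1])
E
```

```text
[0.49571313 0.29249743 0.43767918] [ 1.   0.3 -1.1] 22.5
white@.032 x 0.0455..0.1000 y 0.0500..0.1500 area 5566 c [0.0859 0.0992]
white@.032 x -0.1000..-0.0925 y 0.0605..0.1380 area 2172 c [-0.0967  0.0984]
white@.032 x -0.0835..-0.0085 y 0.0605..0.1025 area 8543 c [-0.0521  0.0841]
white@.032 x -0.0730..-0.0190 y 0.1405..0.1500 area 1418 c [-0.0419  0.1444]
black@.085 x -0.0155..0.0535 y 0.0700..0.0945 area 2892 c [0.0205 0.0818]
pl 0.102 from x=-.06 step 2.5mm: [170, 167, 168, 170, 171, 172, 174, 172, 165, 173, 174, 175, 176, 178, 175, 170, 172, 150, 105, 98, 99, 100, 100, 100, 100, 101, 101, 102, 101, 102, 102, 102, 102, 103, 103, 102, 101, 100, 100, 99, 99, 100, 100, 101, 103, 105, 105, 105]
pl 0.107 from x=-.06 step 2.5mm: [101, 100, 100, 99, 99, 100, 100, 100, 99, 99, 99, 99, 98, 99, 98, 96, 75, 55, 53, 53, 53, 53, 53, 53, 54, 54, 54, 54, 53, 54, 54, 58, 73, 86, 76, 57, 54, 54, 53, 55, 53, 54, 54, 53, 54, 55, 55, 54]
pl 0.112 from x=-.06 step 2.5mm: [101, 101, 100, 100, 100, 99, 100, 99, 100, 99, 99, 99, 98, 99, 98, 92, 69, 56, 54, 52, 53, 51, 52, 53, 51, 53, 53, 53, 53, 52, 53
[... 359 characters left out ...]
, 218, 223, 201, 187, 171, 165, 146, 142, 133, 126, 126, 124, 123, 123, 123, 123, 123, 123, 122, 123, 122, 122, 109, 62, 38, 32, 30, 27, 29, 28, 28, 30, 35, 66, 112, 123, 128, 134, 140, 155, 176, 188, 207, 215]
top 0.08 from x=-.06 step 2.5mm: [65, 70, 69, 68, 68, 68, 66, 75, 76, 71, 68, 69, 70, 78, 83, 81, 73, 61, 56, 50, 48, 48, 47, 49, 49, 49, 40, 24, 20, 21, 23, 26, 26, 28, 27, 26, 24, 32, 51, 55, 55, 55, 54, 55, 54, 66, 102, 118]
top 0.088 from x=-.06 step 2.5mm: [233, 233, 232, 232, 232, 232, 230, 230, 231, 230, 230, 230, 228, 227, 227, 204, 146, 118, 117, 117, 116, 116, 116, 115, 115, 114, 90, 36, 20, 23, 23, 26, 27, 26, 27, 26, 26, 52, 99, 109, 109, 109, 108, 108, 107, 108, 114, 118]
```

```bash
sed -e 's/s=status.get_state();I=optics.grab_frame("wrist");C=cam("wrist",s)/s=status.get_state();I=cv2.imread("pics\/scene_end.png")[:,:,::-1].copy();C=cam("scene")/' m.py > m2.py; python3 m2.py | grep -E "pl 0.11|top|black"
python3 - <<'E'
from h import *
# thick-board top face and thin-board top face: bright top strips against seated geometry (z=.150)
I=cv2.imread("pics/scene_end.png");g=cv2.cvtColor(I,cv2.COLOR_BGR2GRAY);C=cam("scene")
ex=np.array([.9947,.1028,0]);ey=np.array([-.1028,.9947,0]);o=np.array([.506,.215,.15])
for n,y0 in(("thick",0),("thin",-.149)):
  for x in(-.05,.05): print(n,x,[int(g[tuple(np.int32(proj(C,o+ex*x+ey*(y0+d)))[::-1])]) for d in np.arange(-.02,.0201,.004)])
E
```

```text
black@.085 x -0.0560..0.0520 y 0.0500..0.0650 area 3963 c [-0.0071  0.0576]
black@.085 x -0.0430..0.0875 y 0.0675..0.0975 area 5288 c [0.0321 0.0832]
black@.085 x 0.0095..0.0985 y 0.1055..0.1400 area 9801 c [0.0541 0.1221]
pl 0.112 from x=-.06 step 2.5mm: [74, 75, 75, 75, 75, 75, 75, 75, 75, 75, 75, 75, 74, 75, 75, 75, 74, 61, 39, 36, 36, 36, 36, 36, 36, 36, 36, 36, 35, 36, 36, 37, 67, 100, 93, 55, 37, 36, 36, 36, 36, 36, 36, 36, 36, 36, 36, 36]
pl 0.118 from x=-.06 step 2.5mm: [75, 74, 75, 75, 75, 75, 75, 75, 75, 75, 75, 75, 75, 74, 75, 74, 74, 65, 42, 36, 35, 35, 36, 36, 35, 35, 35, 35, 35, 36, 35, 36, 68, 100, 89, 50, 36, 35, 35, 35, 35, 35, 35, 35, 35, 35, 35, 35]
top 0.072 from x=-.06 step 2.5mm: [154, 192, 197, 197, 197, 198, 197, 198, 198, 198, 196, 194, 178, 164, 166, 137, 135, 120, 113, 101, 100, 100, 96, 96, 96, 96, 96, 96, 96, 96, 95, 77, 29, 13, 12, 11, 11, 11, 12, 13, 18, 28, 36, 54, 73, 92, 94, 94]
top 0.08 from x=-.06 step 2.5mm: [157, 195, 198, 198, 198, 178, 136, 126, 132, 112, 118, 136, 134, 122, 116, 113, 112, 131, 142, 139, 135, 131, 127, 136, 141, 144, 146, 139, 116, 80, 71, 56, 23, 12, 13, 12, 12, 12, 13, 10, 9, 9, 10, 11, 29, 68, 76, 74]
top 0.088 from x=-.06 step 2.5mm: [159, 197, 203, 203, 201, 164, 115, 111, 116, 120, 113, 111, 104, 105, 99, 101, 98, 96, 99, 103, 97, 97, 94, 86, 85, 88, 87, 61, 47, 43, 41, 34, 15, 12, 12, 12, 12, 11, 12, 11, 11, 10, 11, 10, 15, 32, 33, 35]
thick -0.05 [161, 160, 161, 193, 218, 218, 219, 215, 92, 90, 89]
thick 0.05 [62, 131, 130, 216, 221, 221, 221, 222, 90, 90, 89]
thin -0.05 [161, 160, 160, 161, 169, 218, 209, 90, 91, 90, 91]
thin 0.05 [161, 161, 162, 161, 165, 220, 179, 95, 90, 90, 90]
```

```bash
sed -e 's/s=status.get_state();I=optics.grab_frame("wrist");C=cam("wrist",s)/s=status.get_state();I=cv2.imread("pics\/top0.png")[:,:,::-1].copy();C=cam("top")/' m.py > m3.py; python3 m3.py | grep -E "pl 0.1|top"
```

```text
pl 0.102 from x=-.06 step 2.5mm: [104, 101, 101, 106, 107, 113, 112, 110, 109, 108, 98, 60, 32, 24, 25, 27, 27, 24, 28, 38, 72, 104, 107, 107, 111, 112, 116, 115, 116, 114, 113, 111, 112, 112, 113, 114, 118, 117, 117, 115, 115, 113, 111, 110, 111, 112, 113, 116]
pl 0.107 from x=-.06 step 2.5mm: [57, 57, 56, 57, 58, 58, 58, 55, 53, 55, 57, 55, 40, 36, 32, 32, 34, 28, 32, 38, 47, 55, 55, 55, 58, 57, 58, 57, 59, 56, 58, 69, 102, 104, 79, 64, 61, 60, 57, 55, 58, 57, 57, 59, 59, 62, 61, 61]
pl 0.112 from x=-.06 step 2.5mm: [52, 53, 53, 56, 53, 51, 53, 55, 53, 54, 54, 51, 51, 53, 53, 56, 55, 51, 52, 53, 51, 53, 52, 52, 53, 51, 52, 51, 53, 53, 54, 73, 117, 126, 86, 57, 51, 53, 54, 51, 53, 52, 52, 53, 53, 55, 52, 52]
pl 0.118 from x=-.06 step 2.5mm: [54, 56, 54, 54, 52, 53, 53, 53, 53, 55, 51, 53, 55, 54, 52, 51, 53, 53, 51, 54, 55, 53, 53, 53, 53, 53, 53, 52, 53, 53, 56, 74, 113, 119, 85, 59, 53, 52, 52, 52, 51, 51, 52, 52, 52, 53, 51, 50]
top 0.072 from x=-.06 step 2.5mm: [69, 67, 65, 67, 69, 67, 65, 53, 28, 23, 29, 29, 30, 29, 29, 27, 30, 49, 64, 63, 63, 59, 62, 61, 59, 57, 55, 60, 60, 57, 54, 51, 48, 47, 49, 53, 53, 56, 48, 44, 43, 45, 47, 49, 48, 48, 50, 52]
top 0.08 from x=-.06 step 2.5mm: [130, 131, 131, 131, 131, 131, 128, 104, 53, 27, 27, 29, 27, 28, 24, 22, 41, 97, 128, 131, 130, 130, 130, 130, 129, 130, 129, 130, 129, 130, 130, 130, 129, 128, 129, 129, 128, 128, 128, 128, 128, 128, 127, 129, 127, 128, 127, 127]
top 0.088 from x=-.06 step 2.5mm: [91, 95, 97, 103, 99, 95, 94, 91, 68, 39, 25, 24, 26, 27, 24, 27, 36, 67, 93, 94, 96, 101, 104, 105, 104, 103, 101, 99, 102, 102, 105, 104, 109, 108, 107, 103, 103, 101, 99, 99, 100, 103, 105, 109, 109, 106, 104, 103]
```

```bash
python3 -c "
from station import robot;print(robot.close_job())"
```

```text
the job is handed in; nothing more can be done
None
```

I put the thick board in the wide slot and the thin board in the narrow slot, lowering each until the wrist force showed it on the floor. I then gripped the slider and moved it 51 mm to the pointer. The job was handed in at about 22.5 s with the gripper open and clear of everything; no verdict was reported.

- **Boards:** Images taken after each release and at the end show both boards upright along their slots, with their tops at about the seated height and centres within about 4 mm of the slot centres. Board lengths measured from the wrist camera came out about 3% short, the same for both, which I took as calibration error.
- **Slider:** The wrist camera puts the grip level with the pointer. The distance measured from the top camera beforehand agrees with the move to within about 1 mm. The scene camera disagrees, reading about 5 mm too far. Its steeper view of the grip's edge is probably the cause, and 5 mm would still be within the 7 mm limit.
- **Left alone:** I did not touch the spare board, the soup bowls or the turquoise board. The images showed no sign that they had moved, but I did not measure this.

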